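Walk the warming plate home against the upstand

TASK

First lift the pepper grinder off the warming plate and stand it on the round grey trivet. Then walk the heavy warming plate back by pushing its two near corners in turn, a little at a time so that it is never more than about ten degrees askew, and keeping off its control panel and glass top. Finish by pressing it home, firmly enough to feel it bear on the quartz upstand but without ramming it, so that both rear buffers are against the upstand; leave everything else where it stands.

Things in the scene. Friction and masses are not known exactly. Their poses are not given: they have to be found in the camera images.
- plate: electric warming plate: flat box 180 mm deep (x), 300 wide (y), 55 high on four low rubber feet, steel casing, black glass top, about 0.9 to 1.6 kg. Pushed at one near corner it slides at about 4 to 15 N, pivoting about a point some 160 mm beyond its centre on the other side. Origin: centre of its underside; x points away from the robot towards the upstand, y left, z up
- near_left (a point): middle of the bare steel left of the control panel on the plate's near face, 115 mm left of its centre, 28 mm above the worktop: the place to push. The bare steel runs from 75 to 150 mm off the centre and from 8 to 48 mm above the worktop
- near_right (a point): the same place at the right-hand near corner, 115 mm right of the centre
- buffer_left (a point): tip of the left rear rubber buffer (a 20 mm disc 8 mm proud of the far face), 98 mm ahead (x) and 115 mm left of the plate's origin, 30 mm up
- buffer_right (a point): tip of the right rear buffer, 115 mm right of the centre
- panel: black control panel in the middle of the plate's near face, 150 mm wide (y), 36 mm high, 3 mm proud of the steel, with a dial 30 mm across that sticks out 19 mm; origin at the middle of its lower edge where it meets the steel, axes as the plate's. Not to be touched
- glass: black glass top of the plate, 170 by 290 mm, 5 mm thick, upper face 55 mm above the worktop; origin at the centre of its underside, axes as the plate's. Not to be pressed on by the robot
- upstand: fixed white quartz strip standing along the back of the worktop, 20 mm thick, 700 mm long (y), 60 mm high, rigid; origin at the foot of the middle of its near face, x points away from the robot square to the face, y along it to the left. The buffers must meet this near face (x = 0)
- grinder: wooden pepper grinder, 140 mm high, 0.24 kg, standing on the glass top at first; origin at the centre of its foot. Foot 54 mm across; a straight waist 40 mm across runs from 50 to 106 mm above the foot; the head above it is 50 mm across, with a small steel nut on top
- trivet: round flat grey silicone trivet, 170 mm across, 8 mm thick, fixed on the worktop; origin at the centre of its underside
- bowl: blue melamine bowl, 160 mm across, 65 mm high, to be left alone; origin at the centre of its underside
- stockpot: empty aluminium stockpot, 185 mm across, 150 mm high, two loop handles, to be left alone; origin at the centre of its underside
- spoon: steel tasting spoon 200 mm long, lying on the worktop, to be left alone; x along its length from handle to bowl

How it is judged:
By the outcome, as a careful person would: the job done as asked, in the order asked, and still so for the second after the job is handed in, with the robot touching nothing.
It also fails if it takes over 72 s, if anything falls off the work surface, if the arm or the gripper's body presses on something with over 40 N, if the wrist force passes 120 N, or if a joint passes its speed limit or range.

ROBOT

A 6-joint arm with a two-finger parallel gripper is mounted at the origin on the work surface. World frame = base frame: x ahead of the robot, y to its left, z up, the work surface at z = 0. Lengths are in mm, angles in rad, forces in N, time in s.
With the tool pointing down it reaches from about 300 to 850 mm from the base axis. Payload 5.4 kg.
Tool frame: the origin (TCP) lies midway between the tips of the shut fingers; the grasp point (between the pads) lies 19 mm behind it (r.pinch_z is the distance from the TCP to the grasp point, in mm); z points along the fingers, y is the line along which they close (so a half turn about z gives the same grasp; the last joint's range is limited). The gripper opens to 85 mm and grips with 20 to 120 N. Pads are 22 mm wide; open, the fingers measure 114 mm over their backs; the gripper's body (76 mm by 85 mm) begins 54 mm behind the grasp point. The pads swing forward as they close: fully open they stand 13 mm farther back than shut.
Start: joints at [1.023, 0.158, 1.597, -0, 1.386, -0.21], TCP at [190.571, 542.484, 231.299] pointing down, gripper open.
Joint ranges: [-2.91, 2.91], [-0.94, 2.29], [0.18, 2.7], [-1.29, 4.43], [0.17, 2.64], [-3, 3]. Speed limits (rad/s): [2.57, 2.57, 3.14, 3.14, 3.14, 3.14].

INTERFACE

Orientations are given as a unit quaternion [x, y, z, w].
In Python, from cell import r, snapshot, camera_info, job gives the robot as it stands.
- The arm moves only by the tool play_rows, never from a script. Its argument "motion" is a list of rows, each a list of 6 numbers: the shift along the tool's x, y, z in units of 4 cm (1.0 is 4 cm), then the turn, a rotation vector about the tool's x, y, z in units of 90 degrees (1.0 is 90 degrees). In form: [[dx, dy, dz, ax, ay, az], ...]. A call has 1 to 10 rows; each row shifts and turns the commanded pose from where the row before left it, along the tool's axes as they then stand; what a row does not reach is not made up. A row lasts 1/12 s, in which the tool goes at most 41.7 mm and 7.16 degrees, less where a joint would pass 70% of its speed; a pose out of reach is approached as far as the arm can. A call with a number of a shift or a turn outside -1 to 1 is refused whole. A call with a gripper value outside its range is refused whole. "jaw" is the opening, from -1 (shut) to 1 (fully open), so that 0 is half open, set as the call begins (left out, the last holds). The fingers move at their own pace and stop on an object; "grip_force" is the grip in N (left out, the last holds). Time passes only in rows, so rows that do not move let the fingers close. It gives the time, the measured TCP pose, the force, the opening and the grip force at its end, in the units of the state.
- r.get_obs(): the state, without advancing time (a new reading comes with each control period).
- snapshot(name): name is "side" or "top" or "wrist"; returns (picture, depth): 480x640x3 uint8, red, green, blue; 480x640 float32, mm along the optical axis (not along the pixel's ray), 0 where there is no reading.
- camera_info(name): a dict with "intrinsics" (3x3 intrinsics, pixels), "D" ([k1, k2, p1, p2, k3] as OpenCV has them; the pictures are not rectified), "rvec" (rotation vector, rad) and "tvec" (3), from world to camera coordinates, as OpenCV has them; the wrist camera has in their place "T_tool_cam" (4x4, takes a point from camera to tool coordinates, whose origin is the TCP and whose axes are the flange's). Camera axes: x right, y down, z forward; pixel columns grow to the right and rows downward; lengths in mm; the calibration is good to about 2 mm. A picture is of the moment at which its call begins: read the wrist's pose just before it. camera_info takes no time and is no camera call.
- job.job_done(): hands the job in; it is judged then, once.
The state is a dict: "time": time; "joint_positions": joint angles; "qd": joint speeds; "tau": joint torques, N m; "tcp_pos": TCP position; "eef_rot": TCP orientation; "ft_force": force on the tool from outside, world axes, zero at the start; "ft_torque": the same for the moment, N m; "grip_width": finger opening in mm; "grasp_force": force on a finger pad.
Only numpy, scipy, OpenCV 4.12 (cv2) and the standard library are available. Lean on these libraries where they do the work, as an engineer would, in place of code of your own. Each camera call takes 0.05 s, during which the arm holds its last target. There are 200 camera calls.

## Working session

There is one attempt and no reset: what is moved stays moved. The work goes in short steps, Python scripts to look and compute and a tool call to move; the robot and the scene stay as the last step left them, time stands still between calls to the robot, and variables do not carry over. Pictures are saved under pics/ and viewed, at most 10 in all, crops included, and the job is handed in when it is done.

Besides the shell and the picture viewer there is one more tool, called after ">>>" as name(argument=value, ...), one argument or row to a line, values as JSON. play_rows: Moves the arm, as the interface text tells. Its arguments: {"type":"object","properties":{"motion":{"type":"array"},"jaw":{"type":"number"},"grip_force":{"type":"number"}},"required":["motion"]}

```bash
ls; mkdir -p pics; python3 - <<'E'
from cell import r,snapshot,camera_info
import cv2,numpy as np
o=r.get_obs();print(o)
for n in("top","side"):
    p,d=snapshot(n);cv2.imwrite(f"pics/{n}0.png",p[...,::-1]);np.save(f"pics/{n}0.npy",d);np.save(f"pics/{n}0rgb.npy",p)
    c=camera_info(n);print(n,c)
print(camera_info("wrist"))
E
```

```text
pics
{'time': 0.0, 'joint_positions': array([ 1.02292541e+00,  1.59078915e-01,  1.59825198e+00, -4.82458592e-06,
        1.38622948e+00, -2.10095036e-01]), 'qd': array([ 0.00144151,  0.00195153, -0.00096079,  0.00115423,  0.00020487,
        0.00109082]), 'tau': array([-1.75302834e-03, -3.95998192e+01, -3.31426477e+01, -3.58874677e-04,
        8.46460985e-03, -1.12816457e-05]), 'tcp_pos': array([190.23797916, 541.96232422, 230.29025358]), 'eef_rot': array([ 1.68085697e-01,  9.85771896e-01, -9.14925465e-04, -3.61802394e-04]), 'ft_force': array([ 0.02817233,  0.29583106, -0.43214182]), 'ft_torque': array([-0.01624818,  0.01662664, -0.01842733]), 'grasp_force': 0.0, 'grip_width': 85.0722326287589}
top {'intrinsics': array([[479.88405637,   0.        , 322.93026635],
       [  0.        , 479.88405637, 234.53286628],
       [  0.        ,   0.        ,   1.        ]]), 'D': array([-0.05948801,  0.        ,  0.        ,  0.        ,  0.        ]), 'rvec': array([ 2.17622095, -2.1650367 ,  0.07609222]), 'tvec': array([  25.2053117 ,  596.96568882, 1117.67766614])}
side {'intrinsics': array
[... 251 characters left out ...]
0855, -2.87853784,  1.087246  ]), 'tvec': array([ 586.65400956,  107.91426428, 1440.11369997])}
{'intrinsics': array([[342.95855373,   0.        , 322.43393452],
       [  0.        , 342.95855373, 241.55376299],
       [  0.        ,   0.        ,   1.        ]]), 'D': array([-0.05532603,  0.        ,  0.        ,  0.        ,  0.        ]), 'T_tool_cam': array([[ 1.46506830e-03, -9.60701303e-01, -2.77580367e-01,
         6.89055291e+01],
       [ 9.99998923e-01,  1.38331996e-03,  4.90342460e-04,
         3.03307644e-01],
       [-8.70901783e-05, -2.77580787e-01,  9.60702295e-01,
        -1.43020562e+02],
       [ 0.00000000e+00,  0.00000000e+00,  0.00000000e+00,
         1.00000000e+00]])}
```

View pics/top0.png

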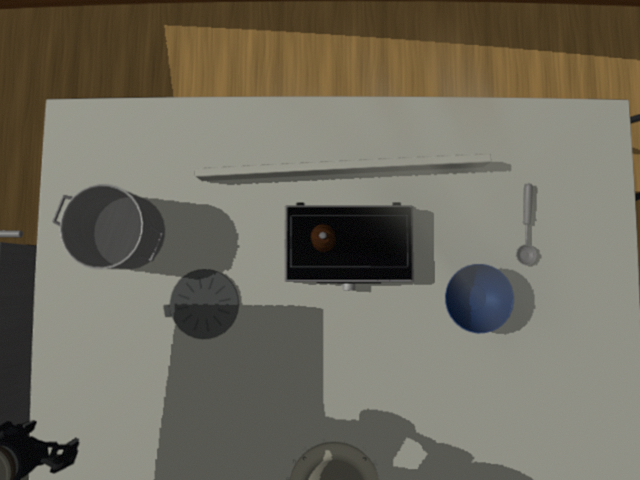

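View pics/side0.png

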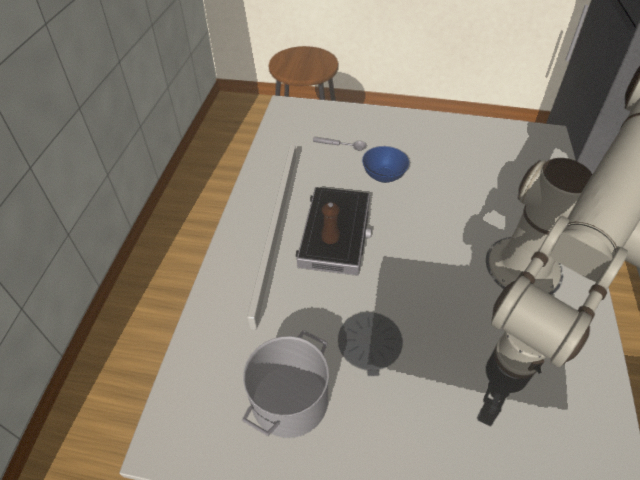

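The top view shows the plate at x 287–412, y 206–282, with the grinder's nut at about (322,237). The trivet is at (206,303), and the upstand runs from (197,178) to (510,166). In the side view the grinder is upright at (331,225).

```bash
cat > h.py <<'E'
import cv2,numpy as np
from cell import r,snapshot,camera_info
from scipy.spatial.transform import Rotation as R
def cam(n,o=None):
    c=camera_info(n)
    if n=="wrist":
        o=o or r.get_obs();T=np.eye(4);T[:3,:3]=R.from_quat(o["eef_rot"]).as_matrix();T[:3,3]=o["tcp_pos"]
        M=T@c["T_tool_cam"];Rc=M[:3,:3];C=M[:3,3]
    else:
        Rc=cv2.Rodrigues(c["rvec"])[0].T;C=-Rc@c["tvec"]
    return c["intrinsics"],c["D"],Rc,C
def rays(n,px,cm=None):
    K,D,Rc,C=cm or cam(n)
    u=cv2.undistortPoints(np.float64(px).reshape(-1,1,2),K,D).reshape(-1,2)
    return C,np.c_[u,np.ones(len(u))]@Rc.T
def onplane(n,px,z,cm=None):
    C,d=rays(n,px,cm);z=np.broadcast_to(z,len(d));return C+d*((z-C[2])/d[:,2])[:,None]
def cloud(n,depth,cm=None):
    h,w=depth.shape;px=np.stack(np.meshgrid(np.arange(w),np.arange(h)),-1).reshape(-1,2)
    C,d=rays(n,px,cm);return (C+d*depth.reshape(-1,1)).reshape(h,w,3)
E
python3 - <<'E'
from h import *
np.set_printoptions(precision=1,suppress=True)
d=np.load("pics/top0.npy");p=np.load("pics/top0rgb.npy");P=cloud("top",d);Z=P[...,2]
print("table z",np.median(Z[340:420,480:560]))
# plate: dark
g=cv2.cvtColor(p,cv2.COLOR_RGB2GRAY)
roi=np.zeros_like(g,bool);roi[195:300,275:425]=1
m=(Z>40)&(Z<70)&roi&(d>0)
q=P[m];print("plate z",np.median(q[:,2]),len(q))
m2=roi&(Z>40)&(d>0);c,s,a=cv2.minAreaRect(np.float32(np.argwhere(m2)[:,::-1]));print("rect px",c,s,a)
b=cv2.boxPoints((c,s,a));print(b);print(onplane("top",b,52))
m=(Z>90)&roi;print("grinder",m.sum(),P[m][P[m][:,2].argmax()],P[m].mean(0))
hsv=cv2.cvtColor(p,cv2.COLOR_RGB2HSV)
nut=(hsv[...,1]<60)&(g>100)&roi&(Z>100);yx=np.argwhere(nut);print("nut",yx.mean(0)[::-1],onplane("top",[yx.mean(0)[::-1]],193))
red=(hsv[...,1]>90)&(hsv[...,0]<20)&roi&(g>25);k=np.argwhere(red);print("head",k.mean(0)[::-1],len(k))
m=(Z>40)&(Z<75);m[:150]=0;m[190:]=0;yx=np.argwhere(m);print("ups z",np.median(P[m][:,2]))
cols=np.arange(205,500,15);low=[yx[yx[:,1]==c_][:,0].max() for c_ in cols]
print(onplane("top",np.c_[cols,np.array(low)+.5],60)[:,:2].T)
cols_=cols;lowall=[(c_,np.argwhere(m[:,c_]).max()+.5) for c_ in range(202,505)]
E_=onplane("top",lowall,60);f=np.polyfit(E_[:,1],E_[:,0],1);print("upstand x=%.4f*y+%.1f"%tuple(f),E_[[0,-1]])
# trivet
tr=(Z>4)&(Z<14);tr[:262]=0;tr[345:]=0;tr[:,:165]=0;tr[:,250:]=0
print("trivet depth n",tr.sum());
y=np.argwhere(tr)
e=cv2.Canny(g,30,80);
ci=cv2.HoughCircles(cv2.medianBlur(g,3)[255:350,160:255],cv2.HOUGH_GRADIENT,1,50,param1=60,param2=12,minRadius=30,maxRadius=40);print(ci)
if ci is not None: print(onplane("top",[[ci[0,0,0]+160,ci[0,0,1]+255]],8))
x0=P[tr];print(np.median(x0,0))
E
```

```text
table z 0.2436880033029638
plate z 54.68117168020467 9456
rect px (348.49993896484375, 246.0) (128.99996948242188, 87.99998474121094) 0.0
[[284. 290.]
 [284. 202.]
 [413. 202.]
 [413. 290.]]
[[ 465.6  117.1   52. ]
 [ 670.7  119.6   52. ]
 [ 671.9 -182.5   52. ]
 [ 467.2 -180.5   52. ]]
grinder 541 [ 499.6   10.8 1164.7] [570.1  25.2 298.6]
nut [339.2 248.3] [[554.6  -7.4 193. ]]
head [318.4 236.2] 254
ups z 59.25259199644324
[[ 727.4  729.7  732.1  732.1  734.5  739.3  739.4  741.8  744.3  744.4
   746.9  747.   751.9  752.1  757.   757.3  757.5  762.5  760.4  767.9]
 [ 306.1  270.6  235.1  199.7  164.4  129.2   94.    58.9   23.8  -11.3
   -46.4  -81.4 -116.5 -151.6 -186.8 -222.  -257.3 -292.7 -328.1 -363.8]]Traceback (most recent call last):
  File "<stdin>", line 19, in <module>
    return umr_maximum(a, axis, None, out, keepdims, initial, where)
ValueError: zero-size array to reduction operation maximum which has no identity
```

```bash
cat >> h.py <<'E'
def plate(P,g,roi=(190,310,270,440)):
    """edge fits at z=53: returns near, far (x=a*y+b), left,right (y=a*x+b)"""
    Z=P[...,2];m=np.zeros(Z.shape,np.uint8);a,b,c,d=roi
    m[a:b,c:d]=((Z>35)&(Z<75))[a:b,c:d];m=cv2.morphologyEx(m,cv2.MORPH_CLOSE,np.ones((25,25)));m=cv2.morphologyEx(m,cv2.MORPH_OPEN,np.ones((41,41)))
    cn=max(cv2.findContours(m,0,1)[0],key=cv2.contourArea);rc=cv2.minAreaRect(cn)
    return m,rc
E
python3 - <<'E'
from h import *
np.set_printoptions(precision=1,suppress=True)
d=np.load("pics/top0.npy");p=np.load("pics/top0rgb.npy");P=cloud("top",d);Z=P[...,2]
g=cv2.cvtColor(p,cv2.COLOR_RGB2GRAY);hsv=cv2.cvtColor(p,cv2.COLOR_RGB2HSV)
m,rc=plate(P,g);print(rc);b=cv2.boxPoints(rc);w=onplane("top",b,54);print(w,w.mean(0))
roi=np.zeros_like(g,bool);roi[195:300,275:425]=1
t=(Z>175)&(Z<205)&roi;t2=(Z>60)&(Z<215)&roi
print("head",t.sum(),np.median(P[t],0), P[t][:,:2].min(0),P[t][:,:2].max(0))
red=((hsv[...,1]>90)&(hsv[...,0]<20)&roi&(g>25)).astype(np.uint8)
m=(Z>45)&(Z<75);m[:150]=0;m[190:]=0
l=[(c,np.argwhere(m[:,c]).max()+.5) for c in range(202,500) if m[:,c].any()]
E_=onplane("top",l,60);f=np.polyfit(E_[:,1],E_[:,0],1)
k=abs(np.polyval(f,E_[:,1])-E_[:,0])<4;f=np.polyfit(E_[k,1],E_[k,0],1);print("upstand x=%.4f*y+%.1f"%tuple(f),k.sum())
ci=cv2.HoughCircles(cv2.medianBlur(g,3)[255:350,160:255],cv2.HOUGH_GRADIENT,1,50,param1=60,param2=12,minRadius=30,maxRadius=40);print(ci)
print("trivet",onplane("top",[[ci[0,0,0]+160,ci[0,0,1]+255]],8))
# side: grinder nut & foot, height profile in the side depth
ds=np.load("pics/side0.npy");Ps=cloud("side",ds)
s=(Ps[...,2]>70)&(Ps[...,2]<215);s[:195]=0;s[260:]=0;s[:,:310]=0;s[:,350:]=0
Q=Ps[s]
for lo,hi in((75,100),(105,155),(160,190),(180,197)):
    q=Q[(Q[:,2]>lo)&(Q[:,2]<hi)];print(lo,hi,len(q),np.median(q,0),np.percentile(q,3,axis=0),np.percentile(q,97,axis=0))
C=cam("side")[3];print(C)
E
python3 - <<'E'
import cv2
im=cv2.imread('pics/top0.png')[150:345,160:430];cv2.imwrite('pics/crop0.png',cv2.resize(im,None,fx=2.9,fy=2.9,interpolation=cv2.INTER_CUBIC))
E
```

```text
((347.9999694824219, 243.5), (127.99998474121094, 76.99998474121094), 0.0)
[[ 484.   117.1   54. ]
 [ 663.3  119.3   54. ]
 [ 664.5 -179.7   54. ]
 [ 485.6 -178.    54. ]] [574.4 -30.3  54. ]
head 421 [580.5  27.6 184. ] [558.1   3.1] [605.9  50.7]
upstand x=-0.0540*y+745.5 289
[[[45.5 48.5 35.9]]]
trivet [[430.2 310.7   8. ]]
75 100 139 [576.4  46.9  88. ] [556.8  27.3  75.5] [603.9  53.9  99.5]
105 155 170 [576.9  44.7 130.3] [562.   30.1 106.5] [597.5  50.1 153.9]
160 190 204 [579.2  40.1 180.7] [559.2  15.5 166.7] [602.2  52.6 188.6]
180 197 126 [579.7  33.9 185.1] [563.9  14.3 180.4] [597.9  48.7 194. ]
[ 440.8  953.8 1151.4]
```

View pics/crop0.png

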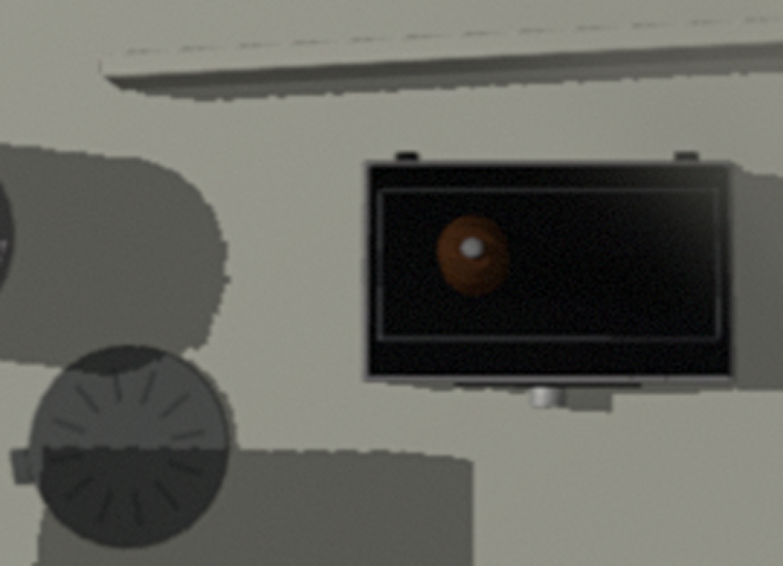

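>>> play_rows(
  motion=[
    [0,0,-0.3,0,0,-0.077],
    [0,0,-0.3,0,0,-0.077],
    [0,0,-0.3,0,0,-0.077],
  ],
  jaw=1,
  grip_force=40,
)

```text
time: 0.35
tcp_pos: [190.3, 542.0, 266.9]
eef_rot: [-0.016, 1.0, -0.001, -0.0]
ft_force: [-0.9, -0.1, -0.0]
grip_width: 85.2
grasp_force: 0.0
```

```bash
cat >> h.py <<'E'
def plan(t,n=10):
    o=r.get_obs();M=R.from_quat(o["eef_rot"]).as_matrix()
    print("t%.2f"%o["time"],"tcp",o["tcp_pos"].round(1),"x",M[:,0].round(3),"z",M[:,2].round(3),"F",o["ft_force"].round(1),"q",o["joint_positions"].round(2))
    v=M.T@(np.array(t)-o["tcp_pos"])/40;print("tool units total",v.round(3),"per row",(v/n).round(3))
E
python3 -c "
from h import *
plan([580,27.5,262],19);print(r.pinch_z)"
```

```text
t0.35 tcp [190.3 542.  266.9] x [-1.    -0.031  0.001] z [-0.001 -0.002 -1.   ] F [-0.9 -0.1 -0. ] q [ 1.02  0.14  1.55 -0.    1.46 -0.58]
tool units total [ -9.338 -13.159   0.134] per row [-0.491 -0.693  0.007]
18.700000000000003
```

>>> play_rows(
  motion=[
    [-0.3,-0.42,0,0,0,0],
    [-0.49,-0.69,0,0,0,0],
    [-0.49,-0.69,0,0,0,0],
    [-0.49,-0.69,0,0,0,0],
    [-0.49,-0.69,0,0,0,0],
    [-0.49,-0.69,0,0,0,0],
    [-0.49,-0.69,0,0,0,0],
    [-0.49,-0.69,0,0,0,0],
    [-0.49,-0.69,0,0,0,0],
    [-0.49,-0.69,0,0,0,0],
  ],
)

```text
time: 1.18
tcp_pos: [386.0, 280.5, 266.9]
eef_rot: [-0.013, 1.0, -0.0, -0.0]
ft_force: [0.2, 1.4, -0.1]
grip_width: 85.4
grasp_force: 0.0
```

>>> play_rows(
  motion=[
    [-0.49,-0.69,0,0,0,0],
    [-0.49,-0.69,0,0,0,0],
    [-0.49,-0.69,0,0,0,0],
    [-0.49,-0.69,0,0,0,0],
    [-0.49,-0.69,0,0,0,0],
    [-0.49,-0.69,0,0,0,0],
    [-0.49,-0.69,0,0,0,0],
    [-0.2,-0.3,0,0,0,0],
    [0,0,0,0,0,0],
    [0,0,0,0,0,0],
  ],
)

```text
time: 2.02
tcp_pos: [535.5, 80.6, 266.7]
eef_rot: [-0.012, 1.0, 0.0, -0.001]
ft_force: [-0.2, 0.1, 0.6]
grip_width: 85.5
grasp_force: 0.0
```

```bash
python3 - <<'E'
from h import *
plan([580,27.5,240],1)
o=r.get_obs();p,d=snapshot("wrist");cv2.imwrite("pics/w1.png",p[...,::-1]);np.save("pics/w1.npy",d);np.save("pics/w1rgb.npy",p)
P=cloud("wrist",d,cam("wrist",o));q=P[(P[...,2]>175)&(P[...,2]<192)&(abs(P[...,0]-580)<45)&(abs(P[...,1]-27)<45)]
print(len(q),q.min(0),q.max(0),np.median(q,0))
E
```

```text
t2.02 tcp [535.5  80.6 266.7] x [-1.    -0.024  0.002] z [-0.002  0.001 -1.   ] F [-0.2  0.1  0.6] q [-0.07  0.05  1.64  0.    1.45 -1.67]
tool units total [-1.082 -1.355  0.666] per row [-1.082 -1.355  0.666]
2656 [558.73080974   4.06442576 175.01357548] [606.71108454  52.07828378 191.98275039] [576.10429032  31.26963449 184.38973918]
```

View pics/w1.png

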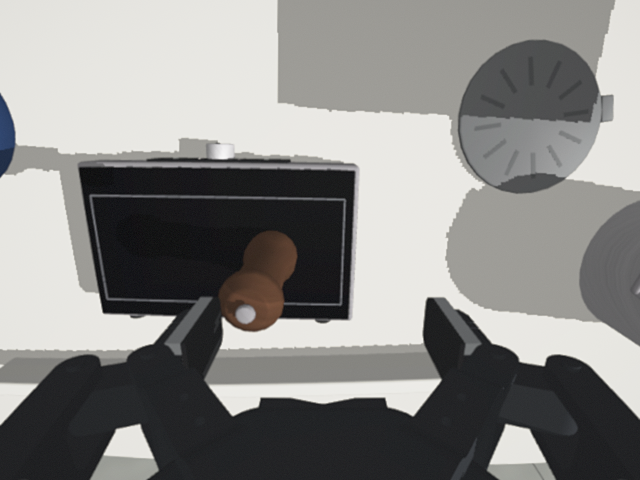

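Wrist view: the grinder's head is near (250,300), upright and inside the jaws' line. It is centred at about (582, 28).

>>> play_rows(
  motion=[
    [-0.28,-0.335,0,0,0,0],
    [-0.28,-0.335,0,0,0,0],
    [-0.28,-0.335,0,0,0,0],
    [-0.28,-0.335,0,0,0,0],
    [0,0,0.3,0,0,0],
    [0,0,0.5,0,0,0],
    [0,0,0.5,0,0,0],
    [0,0,0.3,0,0,0],
    [0,0,0,0,0,0],
    [0,0,0,0,0,0],
  ],
)

```text
time: 2.9
tcp_pos: [581.0, 29.3, 202.7]
eef_rot: [-0.013, 1.0, 0.0, -0.001]
ft_force: [0.1, -0.2, 1.0]
grip_width: 85.5
grasp_force: 0.0
```

```bash
python3 - <<'E'
from h import *
plan([582,28,125],1)
o=r.get_obs();p,d=snapshot("wrist");cv2.imwrite("pics/w2.png",p[...,::-1])
P=cloud("wrist",d,cam("wrist",o));q=P[(P[...,2]>110)&(P[...,2]<192)&(abs(P[...,0]-580)<45)&(abs(P[...,1]-27)<27)]
print(len(q),np.percentile(q,[2,50,98],axis=0).round(0))
E
```

```text
t2.90 tcp [581.   29.3 202.7] x [-1.    -0.026  0.002] z [-0.002  0.    -1.   ] F [ 0.1 -0.2  1. ] q [-0.16  0.2   1.61  0.    1.34 -1.75]
tool units total [-0.027 -0.034  1.942] per row [-0.027 -0.034  1.942]
6429 [[560.   5. 119.]
 [574.  27. 183.]
 [602.  49. 188.]]
```

View pics/w2.png

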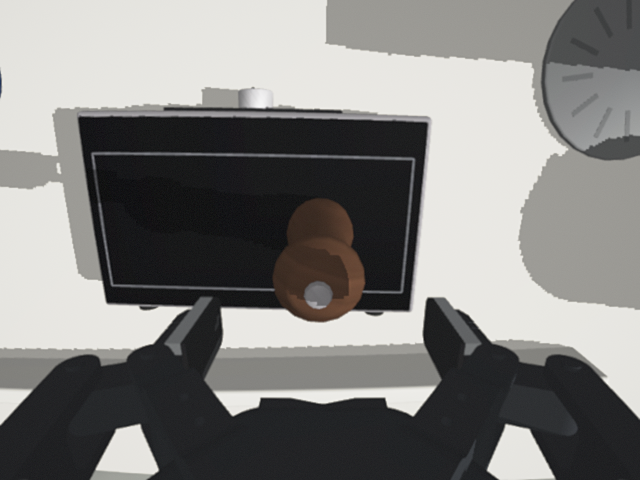

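The head (319,280) lies midway between the fingers at about columns 205 and 440. I'll descend now.

>>> play_rows(
  motion=[
    [-0.03,-0.03,0.3,0,0,0],
    [0,0,0.4,0,0,0],
    [0,0,0.4,0,0,0],
    [0,0,0.3,0,0,0],
    [0,0,0.3,0,0,0],
    [0,0,0.2,0,0,0],
    [0,0,0.05,0,0,0],
    [0,0,0,0,0,0],
    [0,0,0,0,0,0],
    [0,0,0,0,0,0],
  ],
)

```text
time: 3.78
tcp_pos: [584.0, 26.8, 126.3]
eef_rot: [-0.013, 1.0, -0.0, 0.001]
ft_force: [0.4, -0.7, 0.3]
grip_width: 85.5
grasp_force: 0.0
```

>>> play_rows(
  motion=[
    [0,0,0,0,0,0],
    [0,0,0,0,0,0],
    [0,0,0,0,0,0],
    [0,0,0,0,0,0],
    [0,0,0,0,0,0],
    [0,0,0,0,0,0],
    [0,0,0,0,0,0],
    [0,0,0,0,0,0],
  ],
  jaw=-1,
  grip_force=35,
)

```text
time: 4.45
tcp_pos: [583.5, 27.0, 125.8]
eef_rot: [-0.013, 1.0, -0.0, 0.0]
ft_force: [-0.5, 0.5, 4.3]
grip_width: 44.8
grasp_force: 33.2
```

>>> play_rows(
  motion=[
    [0,0,0,0,0,0],
    [0,0,0,0,0,0],
    [0,0,0,0,0,0],
  ],
)

```text
time: 4.7
tcp_pos: [583.5, 27.0, 125.7]
eef_rot: [-0.013, 1.0, -0.0, 0.0]
ft_force: [-1.0, 0.5, 5.4]
grip_width: 44.9
grasp_force: 33.2
```

```bash
python3 - <<'E'
from h import *
p,d=snapshot("side");q,_=snapshot("wrist")
a=cv2.resize(p[150:300,270:420],(550,550),interpolation=cv2.INTER_CUBIC)[...,::-1]
cv2.imwrite("pics/s3.png",a)
print(r.get_obs()["grip_width"],r.get_obs()["ft_force"])
E
```

```text
44.80361544654315 [-0.79518813  0.17506725  4.96721509]
```

View pics/s3.png

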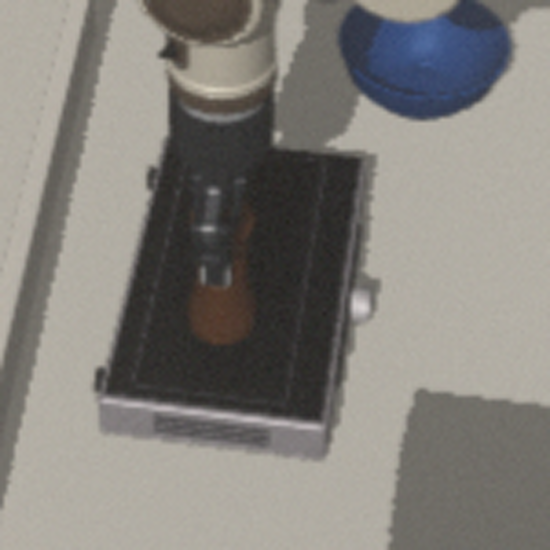

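The fingers hold the grinder upright at about (215,270), though the pads' upper ends seem to bear on the base of the head. I'll lift a little and check that it holds.

>>> play_rows(
  motion=[
    [0,0,-0.05,0,0,0],
    [0,0,-0.1,0,0,0],
    [0,0,-0.2,0,0,0],
    [0,0,-0.2,0,0,0],
    [0,0,-0.2,0,0,0],
    [0,0,-0.2,0,0,0],
    [0,0,-0.1,0,0,0],
    [0,0,0,0,0,0],
  ],
)

```text
time: 5.47
tcp_pos: [584.2, 26.8, 169.1]
eef_rot: [-0.013, 1.0, -0.0, 0.001]
ft_force: [0.1, 0.0, -2.3]
grip_width: 44.6
grasp_force: 34.0
```

```bash
python3 - <<'E'
from h import *
plan([430,311,167],18)
p,d=snapshot("side");q,_=snapshot("wrist")
a=cv2.resize(p[120:300,250:430],(480,480),interpolation=cv2.INTER_CUBIC)[...,::-1]
b=cv2.resize(q[150:400,130:510],(380,250))[...,::-1]
o=np.zeros((480,800,3),np.uint8);o[:,:480]=a;o[:210,480:]=cv2.resize(b,(320,210))
cv2.imwrite("pics/s4.png",o)
E
```

```text
t5.47 tcp [584.2  26.8 169.1] x [-1.    -0.025 -0.003] z [ 0.003 -0.    -1.   ] F [ 0.1  0.  -2.3] q [-0.16  0.23  1.64 -0.    1.27 -1.76]
tool units total [3.676 7.2   0.038] per row [0.204 0.4   0.002]
```

View pics/s4.png

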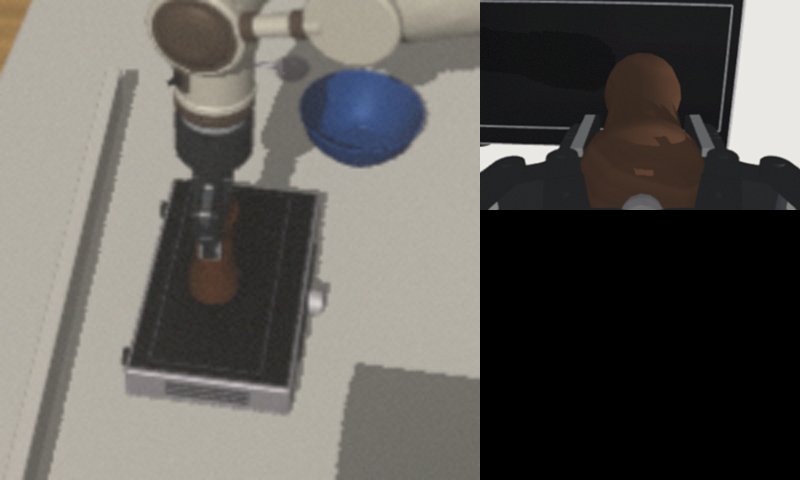

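Lifted and vertical, with the load reading 2.3 N. Next I'll carry it to the trivet.

>>> play_rows(
  motion=[
    [0.06,0.1,0,0,0,0],
    [0.12,0.24,0,0,0,0],
    [0.2,0.4,0,0,0,0],
    [0.25,0.49,0,0,0,0],
    [0.25,0.49,0,0,0,0],
    [0.25,0.49,0,0,0,0],
    [0.25,0.49,0,0,0,0],
    [0.25,0.49,0,0,0,0],
    [0.25,0.49,0,0,0,0],
    [0.25,0.49,0,0,0,0],
  ],
)

```text
time: 6.4
tcp_pos: [492.2, 193.1, 166.8]
eef_rot: [-0.013, 1.0, 0.0, -0.001]
ft_force: [0.9, -0.1, -2.2]
grip_width: 45.0
grasp_force: 34.1
```

>>> play_rows(
  motion=[
    [0.25,0.49,0,0,0,0],
    [0.25,0.49,0,0,0,0],
    [0.25,0.49,0,0,0,0],
    [0.25,0.49,0,0,0,0],
    [0.2,0.4,0,0,0,0],
    [0.12,0.24,0,0,0,0],
    [0.06,0.1,0,0,0,0],
    [0,0,0,0,0,0],
    [0,0,0,0,0,0],
  ],
)

```text
time: 7.15
tcp_pos: [436.0, 297.8, 167.2]
eef_rot: [-0.013, 1.0, -0.0, 0.0]
ft_force: [-0.9, -0.4, -2.0]
grip_width: 45.1
grasp_force: 34.2
```

```bash
python3 -c "
from h import *
plan([432,310,81],1)"
```

```text
t7.15 tcp [436.  297.8 167.2] x [-1.    -0.025  0.   ] z [ 0.    -0.001 -1.   ] F [-0.9 -0.4 -2. ] q [ 0.37  0.1   1.8  -0.    1.25 -1.23]
tool units total [0.093 0.309 2.154] per row [0.093 0.309 2.154]
```

>>> play_rows(
  motion=[
    [0.03,0.1,0.2,0,0,0],
    [0.03,0.1,0.35,0,0,0],
    [0.03,0.1,0.4,0,0,0],
    [0,0,0.4,0,0,0],
    [0,0,0.35,0,0,0],
    [0,0,0.25,0,0,0],
    [0,0,0.15,0,0,0],
    [0,0,0.03,0,0,0],
    [0,0,0,0,0,0],
    [0,0,0,0,0,0],
  ],
)

```text
time: 7.98
tcp_pos: [432.8, 310.2, 82.9]
eef_rot: [-0.012, 1.0, 0.0, 0.001]
ft_force: [0.7, -0.3, -1.8]
grip_width: 45.0
grasp_force: 34.2
```

>>> play_rows(
  motion=[
    [0,0,0.025,0,0,0],
    [0,0,0.02,0,0,0],
    [0,0,0,0,0,0],
    [0,0,0,0,0,0],
  ],
)

```text
time: 8.32
tcp_pos: [432.2, 310.1, 80.5]
eef_rot: [-0.013, 1.0, 0.0, 0.0]
ft_force: [0.7, -0.4, -3.2]
grip_width: 45.2
grasp_force: 34.2
```

>>> play_rows(
  motion=[
    [0,0,0.02,0,0,0],
    [0,0,0.02,0,0,0],
    [0,0,0,0,0,0],
    [0,0,0,0,0,0],
  ],
)

```text
time: 8.65
tcp_pos: [432.2, 310.1, 78.8]
eef_rot: [-0.013, 1.0, 0.0, 0.0]
ft_force: [-0.3, -0.6, -1.7]
grip_width: 44.8
grasp_force: 34.1
```

>>> play_rows(
  motion=[
    [0,0,0.02,0,0,0],
    [0,0,0.01,0,0,0],
    [0,0,0,0,0,0],
    [0,0,0,0,0,0],
  ],
)

```text
time: 8.98
tcp_pos: [432.9, 310.3, 78.8]
eef_rot: [-0.013, 1.0, 0.0, 0.001]
ft_force: [-1.3, -1.5, 6.1]
grip_width: 45.2
grasp_force: 33.7
```

Contact with the trivet at +6 N. I'll ease off, open and rise.

>>> play_rows(
  motion=[
    [0,0,-0.01,0,0,0],
    [0,0,0,0,0,0],
    [0,0,0,0,0,0],
    [0,0,0,0,0,0],
    [0,0,0,0,0,0],
    [0,0,0,0,0,0],
    [0,0,0,0,0,0],
    [0,0,0,0,0,0],
  ],
  jaw=1,
)

```text
time: 9.65
tcp_pos: [432.0, 310.0, 77.9]
eef_rot: [-0.013, 1.0, -0.0, -0.0]
ft_force: [0.2, -0.2, -0.8]
grip_width: 85.2
grasp_force: 0.0
```

>>> play_rows(
  motion=[
    [0,0,-0.1,0,0,0],
    [0,0,-0.3,0,0,0],
    [0,0,-0.5,0,0,0],
    [0,0,-0.5,0,0,0],
    [0,0,-0.5,0,0,0],
    [0,0,-0.5,0,0,0],
    [0,0,-0.4,0,0,0],
    [0,0,-0.3,0,0,0],
    [0,0,0,0,0,0],
  ],
)

```text
time: 10.4
tcp_pos: [433.9, 310.9, 205.9]
eef_rot: [-0.013, 1.0, 0.001, 0.003]
ft_force: [0.1, -0.6, -0.2]
grip_width: 85.7
grasp_force: 0.0
```

```bash
python3 - <<'E'
from h import *
np.set_printoptions(precision=1,suppress=True)
plan([420,150,200],1)
p,d=snapshot("side");P=cloud("side",d)
for lo,hi in((12,40),(58,110),(115,135),(60,149)):
    q=P[(P[...,2]>lo)&(P[...,2]<hi)&(abs(P[...,0]-430)<60)&(abs(P[...,1]-311)<50)];print(lo,len(q),np.percentile(q,[2,50,98],axis=0).tolist())
cv2.imwrite("pics/s5.png",cv2.resize(p[260:400,300:440],(420,420))[...,::-1])
E
```

```text
t10.40 tcp [433.9 310.9 205.9] x [-1. -0. -0.] z [ 0.  0. -1.] F [ 0.1 -0.6 -0.2] q [ 0.4  0.1  1.8  0.   1.3 -1.2]
tool units total [ 0.4 -4.   0.1] per row [ 0.4 -4.   0.1]
12 177 [[377.1294935709999, 275.35467394147196, 12.040062211558416], [434.06679866917136, 330.3552243909286, 22.74852401141402], [485.4357385347099, 352.8368817329574, 39.30970675595573]]
58 169 [[411.73979697150196, 315.7599835975044, 59.09892884025628], [430.2636520514954, 327.0983450763041, 85.69927321811929], [449.2432737095492, 331.60821929242934, 108.05907314160548]]
115 142 [[407.6708799463712, 299.6294484412005, 119.7949874605354], [430.4830285852813, 325.26566818667965, 130.50489908316308], [453.44260270395347, 335.2555237624225, 134.6865952505771]]
60 404 [[408.97459514912504, 303.61644787524386, 62.00047192729499], [430.214220422546, 325.13716830841906, 127.93839066444235], [452.19572354761857, 334.0543950903738, 141.20977743740363]]
```

View pics/s5.png

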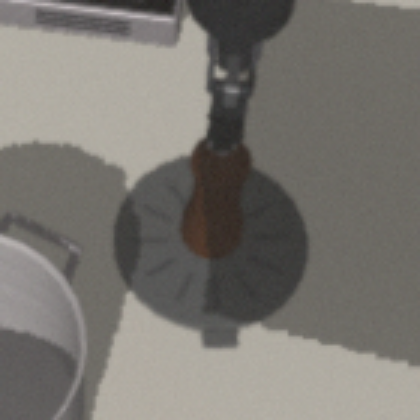

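The grinder stands upright in the middle of the trivet, foot at about (213,240) in the crop, centred near (430,311). I'll go to the plate's right near corner with the fingers shut and tips leaning forward.

>>> play_rows(
  motion=[
    [0,-0.3,0,0,0,0],
    [0,-0.7,0,0,0,0],
    [0,-0.8,0,0,0,0],
    [0,-0.8,0,0,0,0],
    [0,-0.8,0,0,0,0],
    [0,-0.8,0,0,0,0],
    [0,-0.8,0,0,0,0],
    [0,-0.8,0,0,0,0],
    [0,-0.8,0,0,0,0],
    [0,-0.8,0,0,0,0],
  ],
  jaw=-1,
)

```text
time: 11.28
tcp_pos: [437.9, 12.3, 200.3]
eef_rot: [-0.012, 1.0, 0.0, -0.001]
ft_force: [0.4, 0.1, -0.9]
grip_width: -0.3
grasp_force: 0.0
```

>>> play_rows(
  motion=[
    [0,-0.8,0,0,0,0],
    [0,-0.8,0,0,0,0],
    [0,-0.8,0,0,0,0],
    [0,-0.8,0,0,0,0],
    [0,-0.6,0,0,0,0],
    [0,-0.2,0,0,0,0],
    [0,0,0,0,-0.055,0],
    [0,0,0,0,-0.055,0],
    [0,0,0,0,-0.055,0],
    [0,0,0,0,0,0],
  ],
)

```text
time: 12.12
tcp_pos: [440.5, -144.3, 198.8]
eef_rot: [-0.011, 0.992, 0.003, 0.128]
ft_force: [-0.6, 1.4, -0.4]
grip_width: 0.3
grasp_force: 0.0
```

```bash
cat >> h.py <<'E'
def state():
    o=r.get_obs()
    p,d=snapshot("top");P=cloud("top",d);g=cv2.cvtColor(p,cv2.COLOR_RGB2GRAY)
    return o,p,d,P,g
E
python3 - <<'E'
from h import *
plan([455,-145,23],1)
o,p,d,P,g=state();m,rc=plate(P,g);w=onplane("top",cv2.boxPoints(rc),54);print(rc,w.round(1),w.mean(0))
E
```

```text
t12.12 tcp [ 440.5 -144.3  198.8] x [-0.967 -0.022 -0.254] z [ 0.254  0.009 -0.967] F [-0.6  1.4 -0.4] q [-0.7  -0.32  2.13  0.19  1.14 -2.35]
tool units total [ 0.766 -0.042  4.344] per row [ 0.766 -0.042  4.344]
((347.9999694824219, 243.5), (127.99998474121094, 76.99998474121094), 0.0) [[ 484.   117.1   54. ]
 [ 663.3  119.3   54. ]
 [ 664.5 -179.7   54. ]
 [ 485.6 -178.    54. ]] [574.37457733 -30.30692381  54.        ]
```

>>> play_rows(
  motion=[
    [0.04,0,0.3,0,0,0],
    [0.08,0,0.5,0,0,0],
    [0.1,0,0.6,0,0,0],
    [0.1,0,0.6,0,0,0],
    [0.1,0,0.6,0,0,0],
    [0.1,0,0.6,0,0,0],
    [0.1,0,0.5,0,0,0],
    [0.08,-0.02,0.4,0,0,0],
    [0.06,-0.02,0.24,0,0,0],
    [0,0,0,0,0,0],
  ],
)

```text
time: 13.0
tcp_pos: [457.5, -145.6, 23.9]
eef_rot: [-0.013, 0.992, 0.003, 0.127]
ft_force: [0.5, 0.5, -0.3]
grip_width: 0.1
grasp_force: 0.0
```

```bash
python3 - <<'E'
from h import *
plan([470,-145,23],1)
plan([510,-145,23],1)
E
```

```text
t13.00 tcp [ 457.5 -145.6   23.9] x [-0.968 -0.025 -0.252] z [ 0.251  0.01  -0.968] F [ 0.5  0.5 -0.3] q [-0.67  0.05  2.21  0.25  0.71 -2.44]
tool units total [-0.297  0.007  0.1  ] per row [-0.297  0.007  0.1  ]
t13.00 tcp [ 457.5 -145.6   23.9] x [-0.968 -0.025 -0.252] z [ 0.251  0.01  -0.968] F [ 0.5  0.5 -0.3] q [-0.67  0.05  2.21  0.25  0.71 -2.44]
tool units total [-1.264 -0.019  0.352] per row [-1.264 -0.019  0.352]
```

>>> play_rows(
  motion=[
    [-0.07,0,0.018,0,0,0],
    [-0.07,0,0.018,0,0,0],
    [-0.07,0,0.018,0,0,0],
    [-0.07,0,0.018,0,0,0],
    [-0.07,0,0.018,0,0,0],
    [-0.07,0,0.018,0,0,0],
    [-0.07,0,0.018,0,0,0],
    [-0.05,0,0.013,0,0,0],
    [-0.03,0,0.008,0,0,0],
    [0,0,0,0,0,0],
  ],
)

```text
time: 13.83
tcp_pos: [481.9, -147.0, 26.5]
eef_rot: [-0.013, 0.992, 0.001, 0.129]
ft_force: [-5.0, -2.9, 3.7]
grip_width: -0.1
grasp_force: 2.8
```

```bash
python3 - <<'E'
from h import *
plan([500,-145,23],1)
o,p,d,P,g=state();m,rc=plate(P,g);w=onplane("top",cv2.boxPoints(rc),54);print(rc,w.round(1),w.mean(0))
E
```

```text
t13.83 tcp [ 481.9 -147.    26.5] x [-0.967 -0.025 -0.255] z [ 0.255  0.006 -0.967] F [-5.  -2.9  3.7] q [-0.63  0.1   2.15  0.24  0.71 -2.4 ]
tool units total [-0.417  0.038  0.201] per row [-0.417  0.038  0.201]
((347.5, 242.5), (77.0, 127.0), 90.0) [[ 665.7  119.4   54. ]
 [ 666.9 -177.4   54. ]
 [ 487.9 -175.7   54. ]
 [ 486.3  117.1   54. ]] [576.69824521 -29.14228502  54.        ]
```

```bash
cat >> h.py <<'E'
US=(-0.0540,745.5)
def fit(y,x):
    k=np.ones(len(y),bool)
    for t in(9,4,2.5,2):
        f=np.polyfit(y[k],x[k],1);k=abs(np.polyval(f,y)-x)<t
    return f
def gaps(P):
    Z=cv2.medianBlur(np.float32(P[...,2]),3);m=(Z>35)&(Z<75);m[:186]=0;m[300:]=0
    A=[(c,np.argmax(m[186:,c])+186-.5) for c in range(296,404) if m[186:,c].any()]
    e=onplane("top",A,54);f=fit(e[:,1],e[:,0])
    B=[(np.argmax(m[rr,270:])+269.5,rr) for rr in range(215,265)]
    l=onplane("top",B,54);yl=np.median(l[:,1]);th=-np.arctan(f[0])
    yc=yl-150;xf=np.polyval(f,yc);c,s=np.cos(th),np.sin(th)
    out=[]
    for yy in(115,-115):
        b=np.array([xf,yc])+[8*c-yy*s,8*s+yy*c];out.append((np.polyval(US,b[1])-b[0])*np.cos(np.arctan(US[0])))
    print("yaw %.2f rel %.2f centre y %.1f far x %.1f gapL %.1f gapR %.1f"%(np.degrees(th),np.degrees(th+np.arctan(US[0])),yc,xf,*out))
E
python3 - <<'E'
from h import *
gaps(cloud("top",np.load("pics/top0.npy")))
gaps(state()[3])
E
```

```text
yaw 0.31 rel -2.78 centre y -30.8 far x 665.1 gapL 68.4 gapR 79.5
yaw 1.51 rel -1.59 centre y -30.5 far x 667.6 gapL 68.3 gapR 74.7
```

>>> play_rows(
  motion=[
    [-0.05,0,0.03,0,0,0],
    [-0.06,0,0.03,0,0,0],
    [-0.06,0,0.03,0,0,0],
    [-0.06,0,0.03,0,0,0],
    [-0.06,0,0.02,0,0,0],
    [-0.04,0,0.01,0,0,0],
    [0,0,0,0,0,0],
  ],
)

```text
time: 14.52
tcp_pos: [496.1, -146.6, 24.0]
eef_rot: [-0.013, 0.992, 0.001, 0.129]
ft_force: [-4.8, -2.1, 1.6]
grip_width: -0.3
grasp_force: 2.4
```

```bash
python3 - <<'E'
from h import *
plan([440,-145,23],1)
gaps(state()[3])
E
```

```text
t14.52 tcp [ 496.1 -146.6   24. ] x [-0.967 -0.025 -0.255] z [ 0.255  0.006 -0.967] F [-4.8 -2.1  1.6] q [-0.61  0.13  2.11  0.24  0.7  -2.38]
tool units total [ 1.361  0.075 -0.334] per row [ 1.361  0.075 -0.334]
yaw 4.47 rel 1.38 centre y -28.2 far x 675.8 gapL 65.9 gapR 60.3
```

The measurement works: 14 mm of push gave 3°. I'll push 12 mm more on the right, then back off.

>>> play_rows(
  motion=[
    [-0.06,0,0.018,0,0,0],
    [-0.06,0,0.018,0,0,0],
    [-0.06,0,0.018,0,0,0],
    [-0.06,0,0.018,0,0,0],
    [-0.06,0,0.018,0,0,0],
    [0,0,0,0,0,0],
    [0.3,0,-0.08,0,0,0],
    [0.4,0,-0.1,0,0,0],
    [0.4,0,-0.1,0,0,0],
    [0.2,0,-0.05,0,0,0],
  ],
)

```text
time: 15.4
tcp_pos: [454.0, -146.6, 22.6]
eef_rot: [-0.012, 0.992, 0.002, 0.129]
ft_force: [0.7, 0.5, 0.6]
grip_width: -0.4
grasp_force: 0.0
```

>>> play_rows(
  motion=[
    [0,0.3,-0.4,0,0,0],
    [0,0.6,-0.5,0,0,0],
    [0,0.7,-0.3,0,0,0],
    [0,0.7,0,0,0,0],
    [0,0.7,0,0,0,0],
    [0,0.7,0,0,0,0],
    [0,0.7,0,0,0,0],
    [0,0.7,0,0,0,0],
    [0,0.5,0,0,0,0],
    [0,0,0,0,0,0],
  ],
)

```text
time: 16.23
tcp_pos: [437.1, 79.5, 69.6]
eef_rot: [-0.014, 0.992, 0.002, 0.129]
ft_force: [-0.5, -0.1, -0.2]
grip_width: -0.5
grasp_force: 0.0
```

```bash
python3 - <<'E'
from h import *
plan([460,85,24],1)
gaps(state()[3])
E
```

```text
t16.23 tcp [437.1  79.5  69.6] x [-0.966 -0.028 -0.256] z [ 0.256  0.008 -0.967] F [-0.5 -0.1 -0.2] q [-0.12 -0.18  2.31  0.06  0.76 -1.76]
tool units total [-0.266  0.119  1.249] per row [-0.266  0.119  1.249]
yaw 7.21 rel 4.12 centre y -23.6 far x 683.5 gapL 63.5 gapR 46.9
```

>>> play_rows(
  motion=[
    [0,-0.14,0.25,0,0,0],
    [-0.1,-0.14,0.4,0,0,0],
    [-0.1,0,0.4,0,0,0],
    [-0.1,0,0.21,0,0,0],
    [0,0,0,0,0,0],
    [-0.1,0,0.026,0,0,0],
    [-0.1,0,0.026,0,0,0],
    [-0.1,0,0.026,0,0,0],
    [-0.08,0,0.021,0,0,0],
    [0,0,0,0,0,0],
  ],
)

```text
time: 17.12
tcp_pos: [479.3, 66.2, 24.8]
eef_rot: [-0.012, 0.991, 0.001, 0.13]
ft_force: [0.6, 0.6, -1.4]
grip_width: 0.2
grasp_force: 0.0
```

>>> play_rows(
  motion=[
    [-0.06,0,0.02,0,0,0],
    [-0.06,0,0.02,0,0,0],
    [-0.06,0,0.02,0,0,0],
    [-0.06,0,0.02,0,0,0],
    [-0.06,0,0.02,0,0,0],
    [-0.06,0,0.02,0,0,0],
    [0,0,0,0,0,0],
  ],
)

```text
time: 17.7
tcp_pos: [490.8, 67.5, 21.5]
eef_rot: [-0.013, 0.992, 0.002, 0.126]
ft_force: [-4.6, 2.6, 0.2]
grip_width: -0.2
grasp_force: 2.1
```

```bash
python3 - <<'E'
from h import *
plan([460,85,24],1)
gaps(state()[3])
E
```

```text
t17.70 tcp [490.8  67.5  21.5] x [-0.968 -0.025 -0.251] z [ 0.251  0.008 -0.968] F [-4.6  2.6  0.2] q [-0.13  0.08  2.18  0.07  0.64 -1.78]
tool units total [ 0.718  0.456 -0.25 ] per row [ 0.718  0.456 -0.25 ]
yaw 5.38 rel 2.29 centre y -25.9 far x 688.6 gapL 54.8 gapR 45.6
```

>>> play_rows(
  motion=[
    [-0.07,0,0.012,0,0,0],
    [-0.07,0,0.012,0,0,0],
    [-0.07,0,0.012,0,0,0],
    [-0.07,0,0.012,0,0,0],
    [-0.07,0,0.015,0,0,0],
    [-0.07,0,0.015,0,0,0],
    [-0.07,0,0.015,0,0,0],
    [-0.07,0,0.015,0,0,0],
    [-0.07,0,0.015,0,0,0],
    [0,0,0,0,0,0],
  ],
)

```text
time: 18.58
tcp_pos: [519.6, 67.2, 25.0]
eef_rot: [-0.012, 0.991, 0.002, 0.13]
ft_force: [-2.6, -0.3, -1.6]
grip_width: -0.2
grasp_force: 1.3
```

```bash
python3 - <<'E'
from h import *
plan([460,85,24],1)
gaps(state()[3])
E
```

```text
t18.58 tcp [519.6  67.2  25. ] x [-0.966 -0.024 -0.257] z [ 0.257  0.006 -0.966] F [-2.6 -0.3 -1.6] q [-0.13  0.14  2.11  0.06  0.64 -1.77]
tool units total [ 1.435  0.482 -0.357] per row [ 1.435  0.482 -0.357]
yaw -0.61 rel -3.70 centre y -31.7 far x 707.2 gapL 24.5 gapR 39.4
```

>>> play_rows(
  motion=[
    [0.3,0,-0.08,0,0,0],
    [0.5,0,-0.13,0,0,0],
    [0.45,0,-0.4,0,0,0],
    [0.1,-0.3,-0.5,0,0,0],
    [0,-0.7,-0.2,0,0,0],
    [0,-0.8,0,0,0,0],
    [0,-0.8,0,0,0,0],
    [0,-0.8,0,0,0,0],
    [0,-0.8,0,0,0,0],
    [0,-0.7,0,0,0,0],
  ],
)

```text
time: 19.47
tcp_pos: [460.0, -134.3, 63.7]
eef_rot: [-0.012, 0.991, -0.001, 0.132]
ft_force: [1.0, -0.0, 0.8]
grip_width: 0.2
grasp_force: 0.0
```

>>> play_rows(
  motion=[
    [0,-0.4,0,0,0,0],
    [0,0,0,0,0,0],
  ],
)

```text
time: 19.63
tcp_pos: [460.9, -151.6, 64.1]
eef_rot: [-0.01, 0.991, -0.002, 0.132]
ft_force: [-0.3, 0.7, -0.2]
grip_width: 0.4
grasp_force: 0.0
```

```bash
python3 - <<'E'
from h import *
plan([502,-145,24],1)
E
```

```text
t19.63 tcp [ 460.9 -151.6   64.1] x [-0.965 -0.021 -0.262] z [ 0.262 -0.001 -0.965] F [-0.3  0.7 -0.2] q [-0.68 -0.04  2.19  0.23  0.79 -2.41]
tool units total [-0.734  0.151  1.236] per row [-0.734  0.151  1.236]
```

>>> play_rows(
  motion=[
    [0,0.07,0.25,0,0,0],
    [-0.1,0.08,0.35,0,0,0],
    [-0.2,0,0.35,0,0,0],
    [-0.2,0,0.2,0,0,0],
    [-0.2,0,0.06,0,0,0],
    [-0.1,0,0.026,0,0,0],
    [-0.08,0,0.02,0,0,0],
    [-0.07,0,0.018,0,0,0],
    [-0.07,0,0.018,0,0,0],
    [-0.07,0,0.018,0,0,0],
  ],
)

```text
time: 20.47
tcp_pos: [514.1, -139.0, 22.4]
eef_rot: [-0.012, 0.991, 0.001, 0.13]
ft_force: [0.2, -0.1, -0.4]
grip_width: -0.1
grasp_force: 0.0
```

>>> play_rows(
  motion=[
    [-0.07,0,0.018,0,0,0],
    [-0.07,0,0.018,0,0,0],
    [-0.07,0,0.018,0,0,0],
    [-0.07,0,0.018,0,0,0],
    [-0.07,0,0.018,0,0,0],
    [0,0,0,0,0,0],
  ],
)

```text
time: 20.97
tcp_pos: [527.8, -138.9, 21.8]
eef_rot: [-0.013, 0.992, 0.001, 0.128]
ft_force: [-3.9, -2.1, 1.9]
grip_width: 0.1
grasp_force: 1.5
```

```bash
python3 - <<'E'
from h import *
plan([502,-145,24],1)
gaps(state()[3])
E
```

```text
t20.97 tcp [ 527.8 -138.9   21.8] x [-0.967 -0.025 -0.255] z [ 0.255  0.006 -0.967] F [-3.9 -2.1  1.9] q [-0.56  0.2   2.03  0.22  0.7  -2.31]
tool units total [ 0.614 -0.136 -0.217] per row [ 0.614 -0.136 -0.217]
yaw 0.21 rel -2.88 centre y -30.5 far x 710.0 gapL 23.3 gapR 34.9
```

>>> play_rows(
  motion=[
    [-0.07,0,0.016,0,0,0],
    [-0.07,0,0.016,0,0,0],
    [-0.07,0,0.016,0,0,0],
    [-0.07,0,0.016,0,0,0],
    [-0.07,0,0.016,0,0,0],
    [-0.07,0,0.016,0,0,0],
    [-0.07,0,0.016,0,0,0],
    [-0.07,0,0.016,0,0,0],
    [0,0,0,0,0,0],
  ],
)

```text
time: 21.77
tcp_pos: [550.4, -137.6, 22.1]
eef_rot: [-0.012, 0.992, 0.002, 0.128]
ft_force: [-2.5, -1.1, -2.3]
grip_width: -0.0
grasp_force: 1.3
```

```bash
python3 - <<'E'
from h import *
plan([502,-145,24],1)
gaps(state()[3])
E
```

```text
t21.77 tcp [ 550.4 -137.6   22.1] x [-0.967 -0.024 -0.254] z [ 0.254  0.007 -0.967] F [-2.5 -1.1 -2.3] q [-0.53  0.25  1.98  0.21  0.71 -2.27]
tool units total [ 1.163 -0.153 -0.356] per row [ 1.163 -0.153 -0.356]
yaw 0.21 rel -2.88 centre y -25.9 far x 710.0 gapL 23.1 gapR 34.6
```

The scan's row limit clipped the far edge, so I'll scan outwards from the plate's middle instead.

```bash
python3 - <<'E'
s=open('h.py').read()
s=s.replace("m[:186]=0;m[300:]=0","m[300:]=0;S=215")
s=s.replace("A=[(c,np.argmax(m[186:,c])+186-.5) for c in range(296,404) if m[186:,c].any()]","A=[(c,S-np.argmax(~m[S::-1,c])+.5) for c in range(296,404) if m[S,c]]")
open('h.py','w').write(s)
E
python3 - <<'E'
from h import *
gaps(cloud("top",np.load("pics/top0.npy")))
gaps(state()[3])
E
```

```text
yaw 0.31 rel -2.78 centre y -30.8 far x 665.1 gapL 68.4 gapR 79.5
yaw 6.04 rel 2.95 centre y -25.9 far x 728.1 gapL 16.7 gapR 4.9
```

Rel +2.95°, with gaps of 16.7 mm left and 4.9 mm right. I'll move to the left corner.

>>> play_rows(
  motion=[
    [0.3,0,-0.08,0,0,0],
    [0.5,0,-0.13,0,0,0],
    [0.5,0,-0.4,0,0,0],
    [0.3,0.3,-0.5,0,0,0],
    [0,0.7,-0.2,0,0,0],
    [0,0.8,0,0,0,0],
    [0,0.8,0,0,0,0],
    [0,0.8,0,0,0,0],
    [0,0.8,0,0,0,0],
    [0,0.7,0,0,0,0],
  ],
)

```text
time: 22.7
tcp_pos: [471.4, 58.1, 57.9]
eef_rot: [-0.012, 0.991, 0.002, 0.13]
ft_force: [-0.2, -0.2, 0.1]
grip_width: -0.1
grasp_force: 0.0
```

>>> play_rows(
  motion=[
    [0,0.3,0,0,0,0],
    [0,0,0,0,0,0],
  ],
)

```text
time: 22.87
tcp_pos: [470.8, 70.8, 57.6]
eef_rot: [-0.014, 0.991, 0.002, 0.13]
ft_force: [0.7, -0.4, 0.3]
grip_width: -0.3
grasp_force: 0.0
```

```bash
python3 - <<'E'
from h import *
plan([518,70,24],1);gaps(state()[3])
E
```

```text
t22.87 tcp [470.8  70.8  57.6] x [-0.966 -0.027 -0.258] z [ 0.258  0.008 -0.966] F [ 0.7 -0.4  0.3] q [-0.13 -0.06  2.23  0.06  0.72 -1.78]
tool units total [-0.923 -0.053  1.115] per row [-0.923 -0.053  1.115]
yaw 6.00 rel 2.91 centre y -25.9 far x 728.0 gapL 16.7 gapR 5.0
```

>>> play_rows(
  motion=[
    [-0.05,0,0.3,0,0,0],
    [-0.15,0,0.35,0,0,0],
    [-0.25,0,0.3,0,0,0],
    [-0.25,0,0.12,0,0,0],
    [-0.15,0,0.04,0,0,0],
    [-0.1,0,0.026,0,0,0],
    [-0.08,0,0.02,0,0,0],
    [-0.07,0,0.016,0,0,0],
    [-0.07,0,0.016,0,0,0],
    [0,0,0,0,0,0],
  ],
)

```text
time: 23.75
tcp_pos: [528.4, 69.5, 23.5]
eef_rot: [-0.012, 0.992, 0.002, 0.129]
ft_force: [-0.5, 0.2, -0.4]
grip_width: 0.1
grasp_force: 0.0
```

```bash
python3 - <<'E'
from h import *
plan([518,70,24],1);gaps(state()[3])
E
```

```text
t23.75 tcp [528.4  69.5  23.5] x [-0.966 -0.024 -0.257] z [ 0.257  0.006 -0.967] F [-0.5  0.2 -0.4] q [-0.12  0.16  2.08  0.06  0.64 -1.76]
tool units total [ 0.248  0.019 -0.079] per row [ 0.248  0.019 -0.079]
yaw 6.02 rel 2.93 centre y -25.9 far x 728.1 gapL 16.7 gapR 4.9
```

>>> play_rows(
  motion=[
    [-0.06,0,0.015,0,0,0],
    [-0.06,0,0.015,0,0,0],
    [-0.06,0,0.015,0,0,0],
    [-0.06,0,0.015,0,0,0],
    [-0.06,0,0.015,0,0,0],
    [-0.05,0,0.013,0,0,0],
    [0,0,0,0,0,0],
  ],
)

```text
time: 24.38
tcp_pos: [540.2, 70.9, 22.1]
eef_rot: [-0.013, 0.992, 0.002, 0.127]
ft_force: [-4.9, 3.0, 0.4]
grip_width: -0.1
grasp_force: 2.2
```

```bash
python3 - <<'E'
from h import *
plan([518,70,24],1);gaps(state()[3])
E
```

```text
t24.38 tcp [540.2  70.9  22.1] x [-0.968 -0.025 -0.251] z [ 0.251  0.008 -0.968] F [-4.9  3.   0.4] q [-0.11  0.2   2.04  0.06  0.65 -1.75]
tool units total [ 0.526 -0.008 -0.186] per row [ 0.526 -0.008 -0.186]
yaw 3.70 rel 0.61 centre y -28.1 far x 735.0 gapL 5.2 gapR 2.8
```

Creep up to the upstand with the left corner.

>>> play_rows(
  motion=[
    [-0.03,0,0.006,0,0,0],
    [-0.03,0,0.006,0,0,0],
    [-0.03,0,0.006,0,0,0],
    [-0.025,0,0.005,0,0,0],
    [0,0,0,0,0,0],
    [0,0,0,0,0,0],
  ],
)

```text
time: 24.93
tcp_pos: [544.5, 71.1, 22.1]
eef_rot: [-0.013, 0.992, 0.002, 0.126]
ft_force: [-4.4, 3.0, 1.0]
grip_width: -0.1
grasp_force: 2.4
```

>>> play_rows(
  motion=[
    [-0.015,0,0.003,0,0,0],
    [-0.015,0,0.003,0,0,0],
    [0,0,0,0,0,0],
    [0,0,0,0,0,0],
  ],
)

```text
time: 25.27
tcp_pos: [545.6, 71.1, 22.1]
eef_rot: [-0.013, 0.992, 0.002, 0.126]
ft_force: [-5.6, 3.8, 1.6]
grip_width: 0.1
grasp_force: 2.7
```

```bash
python3 - <<'E'
from h import *
gaps(state()[3]);plan([518,70,24],1)
E
```

```text
yaw 2.66 rel -0.43 centre y -28.1 far x 738.2 gapL -0.1 gapR 1.7
t25.32 tcp [545.6  71.1  22.1] x [-0.968 -0.025 -0.25 ] z [ 0.25   0.008 -0.968] F [-5.8  2.8  1.1] q [-0.11  0.21  2.03  0.06  0.66 -1.75]
tool units total [ 0.657 -0.01  -0.219] per row [ 0.657 -0.01  -0.219]
```

>>> play_rows(
  motion=[
    [-0.02,0,0.004,0,0,0],
    [-0.02,0,0.004,0,0,0],
    [0,0,0,0,0,0],
    [0,0,0,0,0,0],
  ],
)

```text
time: 25.65
tcp_pos: [546.8, 71.2, 22.1]
eef_rot: [-0.013, 0.992, 0.002, 0.126]
ft_force: [-6.5, 2.7, 2.6]
grip_width: 0.2
grasp_force: 3.6
```

>>> play_rows(
  motion=[
    [-0.02,0,0.004,0,0,0],
    [-0.02,0,0.004,0,0,0],
    [0,0,0,0,0,0],
    [0,0,0,0,0,0],
  ],
)

```text
time: 25.98
tcp_pos: [547.0, 71.3, 21.8]
eef_rot: [-0.013, 0.992, 0.002, 0.124]
ft_force: [-15.7, 0.8, 9.1]
grip_width: 0.2
grasp_force: 7.4
```

The left buffer bears: motion stopped at 15.7 N. Now the right corner.

>>> play_rows(
  motion=[
    [0.3,0,-0.08,0,0,0],
    [0.5,0,-0.13,0,0,0],
    [0.5,0,-0.4,0,0,0],
    [0.3,-0.3,-0.5,0,0,0],
    [0,-0.7,-0.2,0,0,0],
    [0,-0.8,0,0,0,0],
    [0,-0.8,0,0,0,0],
    [0,-0.8,0,0,0,0],
    [0,-0.8,0,0,0,0],
    [0,-0.8,0,0,0,0],
  ],
)

```text
time: 26.82
tcp_pos: [481.4, -133.3, 58.6]
eef_rot: [-0.012, 0.991, 0.001, 0.13]
ft_force: [0.1, 0.4, 0.4]
grip_width: -0.2
grasp_force: 0.0
```

>>> play_rows(
  motion=[
    [0,-0.5,0,0,0,0],
    [0,0,0,0,0,0],
  ],
)

```text
time: 26.98
tcp_pos: [482.9, -155.9, 59.3]
eef_rot: [-0.011, 0.991, -0.0, 0.13]
ft_force: [0.4, 1.3, -0.1]
grip_width: -0.0
grasp_force: 0.0
```

```bash
python3 - <<'E'
from h import *
plan([544,-150,24],1);gaps(state()[3])
E
```

```text
t26.98 tcp [ 482.9 -155.9   59.3] x [-0.966 -0.021 -0.259] z [ 0.259  0.003 -0.966] F [ 0.4  1.3 -0.1] q [-0.65  0.03  2.13  0.23  0.78 -2.39]
tool units total [-1.25   0.119  1.248] per row [-1.25   0.119  1.248]
yaw 2.44 rel -0.65 centre y -28.0 far x 739.0 gapL -1.3 gapR 1.3
```

>>> play_rows(
  motion=[
    [-0.05,0.06,0.3,0,0,0],
    [-0.15,0.06,0.35,0,0,0],
    [-0.3,0,0.3,0,0,0],
    [-0.35,0,0.15,0,0,0],
    [-0.25,0,0.07,0,0,0],
    [-0.15,0,0.04,0,0,0],
    [-0.08,0,0.02,0,0,0],
    [-0.05,0,0.012,0,0,0],
    [0,0,0,0,0,0],
    [0,0,0,0,0,0],
  ],
)

```text
time: 27.87
tcp_pos: [547.5, -144.9, 24.3]
eef_rot: [-0.013, 0.992, 0.002, 0.129]
ft_force: [-0.0, 0.1, 0.2]
grip_width: -0.1
grasp_force: 0.0
```

>>> play_rows(
  motion=[
    [-0.04,0,0.01,0,0,0],
    [-0.04,0,0.01,0,0,0],
    [-0.04,0,0.01,0,0,0],
    [0,0,0,0,0,0],
    [0,0,0,0,0,0],
  ],
)

```text
time: 28.28
tcp_pos: [552.9, -145.1, 24.4]
eef_rot: [-0.012, 0.992, 0.002, 0.129]
ft_force: [0.2, -0.3, -0.4]
grip_width: 0.2
grasp_force: 0.0
```

>>> play_rows(
  motion=[
    [-0.04,0,0.01,0,0,0],
    [-0.03,0,0.008,0,0,0],
    [-0.03,0,0.008,0,0,0],
    [-0.02,0,0.005,0,0,0],
    [0,0,0,0,0,0],
    [0,0,0,0,0,0],
  ],
)

```text
time: 28.78
tcp_pos: [556.9, -145.1, 24.2]
eef_rot: [-0.013, 0.992, 0.002, 0.128]
ft_force: [-6.0, -1.9, 4.0]
grip_width: 0.2
grasp_force: 3.2
```

>>> play_rows(
  motion=[
    [-0.03,0,0.006,0,0,0],
    [-0.02,0,0.004,0,0,0],
    [0,0,0,0,0,0],
    [0,0,0,0,0,0],
  ],
)

```text
time: 29.12
tcp_pos: [558.7, -145.3, 24.1]
eef_rot: [-0.013, 0.992, 0.001, 0.128]
ft_force: [-7.7, -3.4, 4.5]
grip_width: -0.1
grasp_force: 3.7
```

>>> play_rows(
  motion=[
    [-0.02,0,0.004,0,0,0],
    [-0.02,0,0.004,0,0,0],
    [0,0,0,0,0,0],
    [0,0,0,0,0,0],
  ],
)

```text
time: 29.45
tcp_pos: [558.9, -145.3, 24.0]
eef_rot: [-0.013, 0.992, 0.002, 0.126]
ft_force: [-15.8, -5.1, 11.6]
grip_width: 0.3
grasp_force: 8.3
```

>>> play_rows(
  motion=[
    [-0.02,0,0.004,0,0,0],
    [-0.01,0,0.002,0,0,0],
    [0,0,0,0,0,0],
    [0,0,0,0,0,0],
  ],
)

```text
time: 29.78
tcp_pos: [559.1, -145.3, 24.0]
eef_rot: [-0.014, 0.992, 0.002, 0.125]
ft_force: [-23.5, -5.2, 16.6]
grip_width: 0.1
grasp_force: 11.8
```

The right buffer bears at 23.5 N without moving. I'll go back to re-press the left, in case it opened slightly.

>>> play_rows(
  motion=[
    [0.3,0,-0.08,0,0,0],
    [0.5,0,-0.13,0,0,0],
    [0.5,0,-0.4,0,0,0],
    [0.3,0.3,-0.5,0,0,0],
    [0,0.7,-0.2,0,0,0],
    [0,0.8,0,0,0,0],
    [0,0.8,0,0,0,0],
    [0,0.8,0,0,0,0],
    [0,0.8,0,0,0,0],
    [0,0.8,0,0,0,0],
  ],
)

```text
time: 30.62
tcp_pos: [482.4, 54.7, 59.3]
eef_rot: [-0.012, 0.991, 0.002, 0.13]
ft_force: [0.8, -0.2, -0.7]
grip_width: -0.2
grasp_force: 0.0
```

>>> play_rows(
  motion=[
    [0,0.5,0,0,0,0],
    [0,0,0,0,0,0],
  ],
)

```text
time: 30.78
tcp_pos: [481.3, 76.5, 58.9]
eef_rot: [-0.014, 0.992, 0.002, 0.129]
ft_force: [-0.3, -0.7, 0.0]
grip_width: 0.1
grasp_force: 0.0
```

```bash
python3 - <<'E'
from h import *
plan([540,77,24],1);gaps(state()[3])
E
```

```text
t30.78 tcp [481.3  76.5  58.9] x [-0.966 -0.028 -0.256] z [ 0.256  0.008 -0.967] F [-0.3 -0.7  0. ] q [-0.12 -0.03  2.19  0.06  0.72 -1.75]
tool units total [-1.196 -0.032  1.218] per row [-1.196 -0.032  1.218]
yaw 3.14 rel 0.05 centre y -28.0 far x 740.5 gapL -1.4 gapR -1.6
```

>>> play_rows(
  motion=[
    [-0.05,0,0.3,0,0,0],
    [-0.15,0,0.35,0,0,0],
    [-0.3,0,0.3,0,0,0],
    [-0.3,0,0.15,0,0,0],
    [-0.22,0,0.06,0,0,0],
    [-0.12,0,0.03,0,0,0],
    [-0.08,0,0.02,0,0,0],
    [-0.04,0,0.01,0,0,0],
    [0,0,0,0,0,0],
    [0,0,0,0,0,0],
  ],
)

```text
time: 31.67
tcp_pos: [542.9, 74.7, 24.9]
eef_rot: [-0.012, 0.992, 0.002, 0.129]
ft_force: [-1.0, -0.7, 0.3]
grip_width: 0.2
grasp_force: 0.0
```

>>> play_rows(
  motion=[
    [-0.03,0,0.008,0,0,0],
    [-0.03,0,0.008,0,0,0],
    [-0.02,0,0.005,0,0,0],
    [0,0,0,0,0,0],
    [0,0,0,0,0,0],
  ],
)

```text
time: 32.08
tcp_pos: [546.4, 74.9, 24.7]
eef_rot: [-0.012, 0.992, 0.002, 0.129]
ft_force: [-0.5, -1.0, -0.5]
grip_width: -0.4
grasp_force: 0.0
```

>>> play_rows(
  motion=[
    [-0.02,0,0.005,0,0,0],
    [-0.02,0,0.005,0,0,0],
    [0,0,0,0,0,0],
    [0,0,0,0,0,0],
  ],
)

```text
time: 32.42
tcp_pos: [546.7, 75.0, 24.1]
eef_rot: [-0.013, 0.992, 0.002, 0.128]
ft_force: [-6.7, -0.8, 4.0]
grip_width: -0.2
grasp_force: 2.9
```

>>> play_rows(
  motion=[
    [-0.02,0,0.004,0,0,0],
    [-0.01,0,0.002,0,0,0],
    [0,0,0,0,0,0],
    [0,0,0,0,0,0],
  ],
)

```text
time: 32.75
tcp_pos: [546.9, 75.1, 23.8]
eef_rot: [-0.013, 0.992, 0.002, 0.126]
ft_force: [-8.5, -1.3, 8.6]
grip_width: 0.1
grasp_force: 4.9
```

>>> play_rows(
  motion=[
    [-0.02,0,0.004,0,0,0],
    [-0.02,0,0.004,0,0,0],
    [0,0,0,0,0,0],
    [0,0,0,0,0,0],
  ],
)

```text
time: 33.08
tcp_pos: [547.0, 75.3, 23.2]
eef_rot: [-0.013, 0.992, 0.002, 0.125]
ft_force: [-15.2, -1.9, 9.8]
grip_width: -0.3
grasp_force: 7.5
```

>>> play_rows(
  motion=[
    [-0.01,0,0.002,0,0,0],
    [0,0,0,0,0,0],
    [0,0,0,0,0,0],
  ],
)

```text
time: 33.33
tcp_pos: [547.0, 75.3, 23.2]
eef_rot: [-0.013, 0.992, 0.002, 0.124]
ft_force: [-16.5, -1.0, 12.1]
grip_width: -0.1
grasp_force: 8.5
```

>>> play_rows(
  motion=[
    [-0.02,0,0.004,0,0,0],
    [-0.01,0,0.002,0,0,0],
    [0,0,0,0,0,0],
    [0,0,0,0,0,0],
  ],
)

```text
time: 33.67
tcp_pos: [547.1, 75.5, 22.7]
eef_rot: [-0.013, 0.992, 0.002, 0.123]
ft_force: [-20.2, -2.2, 14.4]
grip_width: 0.2
grasp_force: 10.2
```

>>> play_rows(
  motion=[
    [0.1,0,-0.03,0,0,0],
    [0.4,0,-0.1,0,0,0],
    [0.6,0,-0.2,0,0,0],
    [0.6,0,-0.5,0,0,0],
    [0.4,0,-0.7,0,0,0],
    [0.2,0,-0.7,0,0,0],
    [0,0,-0.5,0,0,0],
    [0,0,-0.3,0,0,0],
    [0,0,0,0,0,0],
    [0,0,0,0,0,0],
  ],
)

```text
time: 34.5
tcp_pos: [433.3, 71.9, 119.2]
eef_rot: [-0.012, 0.991, 0.001, 0.13]
ft_force: [-0.1, -1.1, -0.5]
grip_width: 0.1
grasp_force: 0.0
```

```bash
python3 - <<'E'
from h import *
plan([540,77,24],1);o,p,d,P,g=state();gaps(P)
cv2.imwrite("pics/t9.png",cv2.resize(p[140:345,160:560],(800,410),interpolation=cv2.INTER_CUBIC)[...,::-1])
E
```

```text
t34.50 tcp [433.3  71.9 119.2] x [-0.966 -0.024 -0.259] z [ 0.259  0.006 -0.966] F [-0.1 -1.1 -0.5] q [-0.14 -0.3   2.29  0.05  0.9  -1.77]
tool units total [-1.963  0.062  2.99 ] per row [-1.963  0.062  2.99 ]
yaw 3.18 rel 0.09 centre y -28.0 far x 740.5 gapL -1.3 gapR -1.7
```

View pics/t9.png

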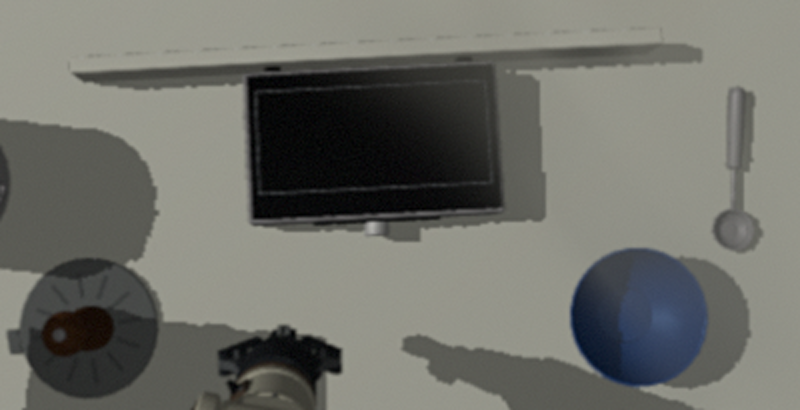

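The plate is square against the upstand, with the buffers touching at (272,68) and (465,59). The grinder stands on the trivet at (80,330), the bowl and spoon are where they were, and the robot is clear.

```bash
python3 -c "
from cell import job
print(job.job_done())"
```

```text
the job is handed in; nothing more can be done
None
```

The pepper grinder is standing on the trivet, and the warming plate is home and square: both rear buffers bear on the upstand, pressed to about 20 N at each corner. The job was handed in at about 35 s.

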